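# Lock a mincer plate in its cleaning stand

### The arm

A 6-joint arm with a two-finger parallel gripper is mounted at the origin on the work surface. World frame = base frame: x ahead of the robot, y to its left, z up, the work surface at z = 0. Lengths are in mm, angles in rad, forces in N, time in s.
With the tool pointing down it reaches from about 350 to 875 mm from the base axis. Payload 4.2 kg.
Tool frame: the origin (TCP) lies where the fingers leave the gripper's body, on its centre line; the fingertips stand 73 mm ahead of it and the grasp point (between the pads) lies 54 mm ahead of it; z points along the fingers, y is the direction in which the jaws open and shut (so a half turn about z gives the same grasp; the last joint's range is limited). The gripper opens to 85 mm and grips with 20 to 120 N. Pads are 22 mm wide; open, the fingers measure 114 mm over their backs; the gripper's body (76 mm by 85 mm) begins 54 mm behind the grasp point. The pads swing forward as they close: fully open they stand 13 mm farther back than shut.
Start: joints at [-0.863, 0.385, 0.008, 0, -1.194, -0.259], TCP at [271.19, -563.077, 303.912] pointing down, gripper open.
Joint ranges: [-3.14, 3.14], [-1.21, 2.06], [-1.07, 1.41], [-3.16, 2.05], [-2.99, -0.16], [-3.1, 3.1]. Speed limits (rad/s): [2.79, 2.79, 3.14, 3.14, 3.14, 3.14].

### API

Orientations are given as a unit quaternion [x, y, z, w].
In Python, from bench import arm gives the robot as it stands.
- The arm moves only by the tool apply_moves, never from a script. Its argument "increments" is a list that holds one entry, the list of rows, each a list of 7 numbers: the shift along the tool's x, y, z scaled (see below), then the turn, a rotation vector about the tool's x, y, z scaled (see below), then the gripper's target within -1 to 1 (fully open at 1, half-way at 0, shut at -1). A call has 1 to 10 rows; each row is the pose to reach, as a shift and turn from the pose commanded when the call began, along the tool's axes at that moment; what a row does not reach only later rows make up. The controller multiplies each number of a shift by 100 mm and each number of a turn by 0.5 rad. A row lasts 1/10 s, in which the tool goes at most 50 mm and 8.59 degrees, less where a joint would pass 70% of its speed; a pose out of reach is approached as far as the arm can. A call with a number of a shift or a turn outside -1 to 1 is refused whole. A call with a gripper value outside its range is refused whole. The fingers move at their own pace and stop on an object; the grip force is fixed at half the most. Time passes only in rows, so rows that repeat a pose let the fingers close. It gives the time, the measured TCP pose, the force and the opening at its end, in the units of the state.
- arm.read_state(): the state, without advancing time (a new reading comes with each control period).
- arm.get_image(name): name is "side" or "top" or "wrist"; returns a dict with "img" (420x560x3 uint8, red, green, blue), "fx", "fy", "cx", "cy" (pixels), "pose" (4x4, takes a point from camera to world coordinates). Camera axes: x right, y up, looking along -z (the intrinsics and any distortion apply to the point x, -y, -z); pixel columns grow to the right and rows downward; lengths in mm; the calibration is good to about 2 mm. A picture is of the moment at which its call begins. There is no depth.
- arm.job_done(): hands the job in, once; it reports no verdict.
Trained networks look in a picture, given as the dict that the camera call returned (one of the last four; its "shot" number tells which), for a name from the list of things; names that differ only in an ending like _2 or _b are one class to them, and where a whole thing is asked for, a point or a joint stands for the part that bears it (a point fixed in the world has none). Each returns a list of dicts, best first, with "conf" (0 to 1); they miss things now and then, are a little off and sometimes report something else, mostly with a low value. They report only what shows in the picture. A call takes as long as a camera call. They do not tell look-alikes from the thing itself.
- arm.outline_of(label, picture): "pixels" (420x560 bool, what is visible of it) and "box" ([centre column, centre row, width, height] in pixels, round what is visible of it).
- arm.mark_of(label, picture): "at" ([column, row] in pixels: a listed point, or the origin of a listed thing).
The state is a dict: "clock": time; "joints": joint angles; "joint_vel": joint speeds; "joint_efforts": joint torques, N m; "position": TCP position; "ee_rot": TCP orientation; "contact_force": force on the tool from outside, world axes, zero at the start; "wrist_torque": the same for the moment, N m; "gripper_width": finger opening in mm.
Only numpy, scipy, OpenCV 4.12 (cv2) and the standard library are available. Lean on these libraries where they do the work, as an engineer would, in place of code of your own. Each camera call takes 0.05 s, during which the arm holds its last target.

### The job

The round mincer plate stands on edge in the V-groove of the cleaning stand, but its rim notch is not over the spring key. Roll the plate round in the groove, without lifting it out, until the key is felt to snap into the notch and stop it turning, then let go and leave it standing locked and at rest for brushing. Leave the other things on the table alone.

Things in the scene. Friction and masses are not known exactly. Their poses are not given: they have to be found in the camera images.
- stand: Cleaning stand, fixed: white base 110 x 150 x 20 mm (origin under its centre) with a 90 degree V-groove, 14 mm wide, between four green cheeks: 6 mm thick, outer faces 13 mm from the plate's mid-plane, tops 88 mm above the table, a 32 mm gap between them in the middle. The black sleeve on its +x side guides a red pin. Its place and yaw change from run to run.
- groove_axis (a point): The point of the stand where the centre of a plate resting in the V lies, 100 mm above the table. x runs along the plate's axis, level (away from the robot at yaw 0); y is level, in the plane of the plate; z is up.
- plate_centre (a point): Centre of the loose mincer plate: perforated steel disc, 82 mm across, 0.35 to 0.6 kg, x its axis; middle 68 mm are 12 mm thick, rim 11 mm. It stands upright in the V; above the cheeks its faces are free to grip. Rim notch 14 mm wide, 7 mm deep, at least 40 degrees from the bottom at the start, else anywhere; this rotation reading does not tell where. The V is slippery (friction about 0.15).
- key (a point): Middle of the top of the brass spring key, 9 mm wide, straight below the plate's centre in the bottom of the V, pushed up against the rim by about 1.4 N. It snaps into the notch by itself when that passes over it, turning either way; the plate then can turn no further (4 degrees of play). Top 59 mm above the table with the rim over it, about 65 mm when in the notch.
- key_pin (a point): Top of the red indicator pin, 11 mm across, which moves up and down with the key; 40 mm from the plate's mid-plane on the stand's +x side. 41 mm above the table, level with its black sleeve, while the rim is over the key; about 48 mm when the key is in the notch.
- brush: Hand brush lying on the left of the table; leave alone
- knife_cross: Four-armed mincer knife lying flat, 76 mm across, 14 mm high, beyond the stand; leave alone
- ring_nut: Steel ring nut lying flat, 104 mm across, 24 mm high, beyond the stand; leave alone
- parts_tray: Open metal tray 200 x 160 x 35 mm on the right; leave alone
- spare_plate: Second, steel, mincer plate lying flat in the tray; leave alone
- bowl: Steel bowl 150 mm across, 60 mm high, on the left; leave alone
- spice_jar: Amber jar with red cap, 60 mm across, 100 mm high, far left; leave alone
- cleaver: Cleaver lying on the round wooden chopping block on the right; leave alone
Things that resemble listed ones, but are neither listed nor needed, are in the scene too. Leave any purple or yellow look-alike of the part that bears plate_centre alone.

How it is judged:
By the outcome, as a careful person would: the job done as asked, in the order asked, and still so for the second after the job is handed in, with the robot touching nothing.
It also fails if it takes over 72 s, if anything falls off the work surface, if the arm or the gripper's body presses on something with over 40 N, if the wrist force passes 120 N, or if a joint passes its speed limit or range.

## Working session

There is one attempt and no reset: what is moved stays moved. The work goes in short steps, Python scripts to look and compute and a tool call to move; the robot and the scene stay as the last step left them, time stands still between calls to the robot, and variables do not carry over. Pictures are saved under pics/ and viewed, and the job is handed in when it is done.

Besides the shell and the picture viewer there is one more tool, called after "Request:" as a command line: name --argument value ..., lists and objects as JSON in quotes. apply_moves: Moves the arm, as the interface text tells. Shifts and turns lie within -1 to 1; 1 stands for 100 mm of shift or 0.5 rad of turn. Its arguments: {"type":"object","properties":{"increments":{"type":"array"}},"required":["increments"]}

```bash
mkdir -p pics; ls; python3 - <<'E'
from bench import arm
import cv2
print(arm.read_state())
for n in ["side","top","wrist"]:
    p=arm.get_image(n); cv2.imwrite(f"pics/{n}0.png",p["img"][:,:,::-1])
    print(n,p["fx"],p["fy"],p["cx"],p["cy"],p["pose"].round(3).tolist(),[k for k in p])
    for l in ["stand","plate_centre","key_pin","key","groove_axis"]:
        m=arm.mark_of(l,p); print(l,[(q["conf"],q["at"]) for q in m][:4])
        if l in("stand","plate_centre"): print("  box",[(q["conf"],q["box"]) for q in arm.outline_of(l,p)][:4])
E
```

```text
pics
{'clock': 0.0, 'joints': array([-8.63389868e-01,  3.85576180e-01,  6.62963057e-03, -5.17522586e-04,
       -1.19399439e+00, -2.58586363e-01]), 'joint_vel': array([-4.65189247e-04, -1.35845590e-03,  1.73662188e-03,  5.09906462e-04,
        9.44348166e-05, -6.63470358e-04]), 'joint_efforts': array([ 1.19201020e-03, -3.92286086e+01,  1.88406676e+01,  4.18643698e+00,
       -4.63395481e-03,  2.33286158e-05]), 'position': array([ 271.02574311, -562.70900596,  302.80830071]), 'ee_rot': array([-2.22438031e-01,  9.74946211e-01,  1.06134002e-03, -2.85021825e-04]), 'contact_force': array([ 0.20622289,  0.47900864, -0.38927638]), 'wrist_torque': array([-0.02819506, -0.00541124, -0.0078967 ]), 'gripper_width': 85.15141817696127}
side 529.9518165705623 529.9518165705623 284.8281590421255 209.04172230781478 [[-0.934, 0.257, -0.248, 172.245], [-0.357, -0.657, 0.664, 955.216], [0.008, 0.709, 0.706, 1107.966], [0.0, 0.0, 0.0, 1.0]] ['img', 'fx', 'fy', 'cx', 'cy', 'pose', 'shot']
stand [(0.93, [307.4, 210.2]), (0.3, [240.9, 187.3])]
  box [(0.71, [310.4, 207.6, 55.2, 56.6])]
plate_centre [(0.94, 
[... 753 characters left out ...]
 [279.5, 266.9]), (0.53, [264.8, 185.1])]
  box [(0.72, [318.5, 221.4, 23.6, 7.4]), (0.51, [341.2, 272.4, 15.7, 25.6]), (0.51, [263.3, 183.2, 4.4, 21.3])]
key_pin [(0.72, [166.5, 194.4]), (0.48, [316.0, 210.8])]
key [(0.52, [318.4, 221.6])]
groove_axis [(0.85, [318.4, 222.1]), (0.43, [316.3, 227.4])]
wrist 378.24175406635874 378.24175406635874 281.9056681360539 212.43051034157148 [[-0.434, -0.851, -0.295, 196.526], [0.901, -0.41, -0.142, -599.274], [-0.0, -0.327, 0.945, 373.502], [0.0, 0.0, 0.0, 1.0]] ['img', 'fx', 'fy', 'cx', 'cy', 'pose', 'shot']
stand []
  box []
plate_centre []
  box [(0.98, [550.7, 350.4, 18.6, 41.2]), (0.23, [183.6, 393.9, 61.2, 52.1])]
key_pin []
key []
groove_axis []
```

```bash
python3 - <<'E'
import cv2
s=cv2.imread("pics/side0.png"); t=cv2.imread("pics/top0.png")
cv2.imwrite("pics/s1.png",cv2.resize(s[130:290,190:410],None,fx=3.6,fy=3.6,interpolation=cv2.INTER_CUBIC))
cv2.imwrite("pics/t1.png",cv2.resize(t[160:310,230:430],None,fx=4,fy=4,interpolation=cv2.INTER_CUBIC))
E
```

```text
(no output)
```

View pics/side0.png

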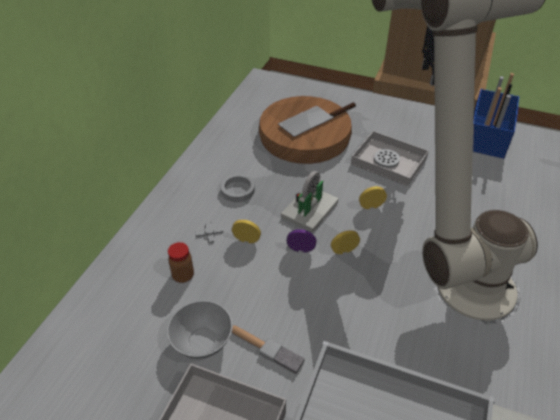

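View pics/top0.png

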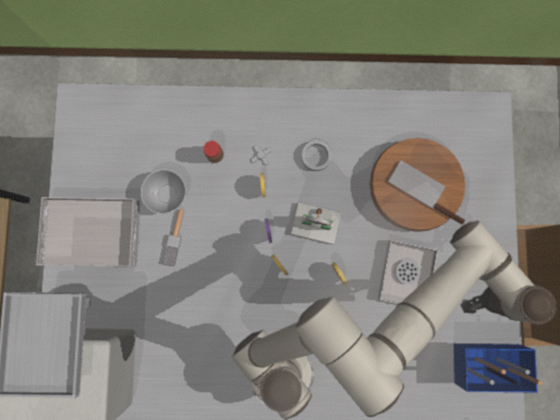

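```bash
sleep 1
```

```text
(no output)
```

View pics/s1.png

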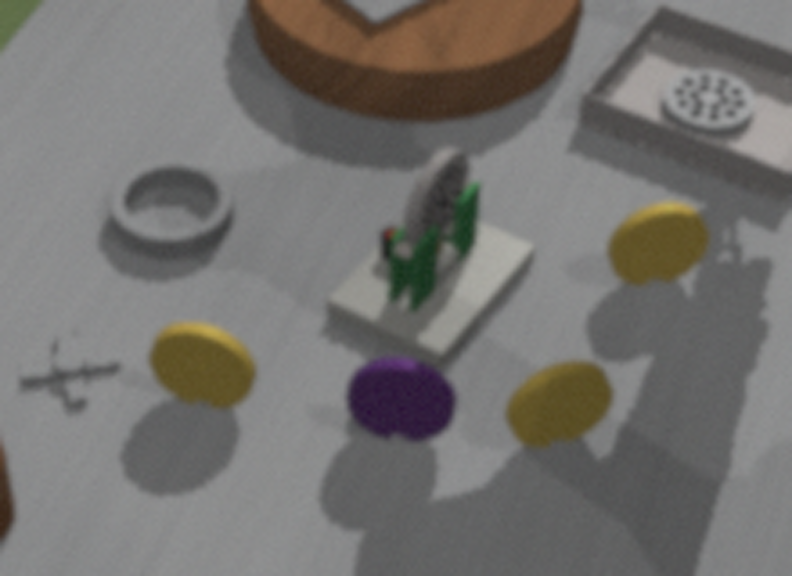

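View pics/t1.png

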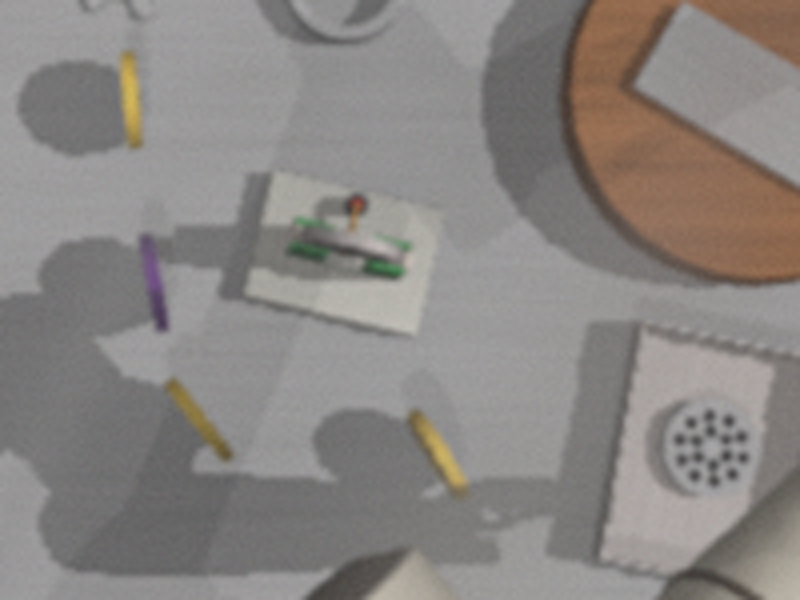

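The target is the grey steel plate in the stand, at side (311,184) and top (318,222). The look-alikes are:
- Yellow plates at side (373,198), (344,242) and (247,232).
- A purple plate at side (301,240).
- The spare plate flat in the tray, at side (387,158).

The crops confirm the choice: only the plate at (318,222) stands between green cheeks with a red pin.

```bash
cat > h.py <<'E'
import numpy as np, cv2
from scipy.spatial.transform import Rotation as R
from scipy.optimize import least_squares
def ray(p,uv):
    d=np.array([(uv[0]-p["cx"])/p["fx"],-(uv[1]-p["cy"])/p["fy"],-1.0])
    P=np.array(p["pose"]); d=P[:3,:3]@d; return P[:3,3],d/np.linalg.norm(d)
def onz(p,uv,z):
    o,d=ray(p,uv); return o+d*(z-o[2])/d[2]
def proj(p,X):
    P=np.array(p["pose"]); c=(np.atleast_2d(X)-P[:3,3])@P[:3,:3]
    return np.c_[p["cx"]+p["fx"]*c[:,0]/-c[:,2], p["cy"]-p["fy"]*c[:,1]/-c[:,2]]
def tri(rs):
    A=0;b=0
    for o,d in rs:
        M=np.eye(3)-np.outer(d,d);A=A+M;b=b+M@o
    return np.linalg.solve(A,b)
def rel(state,pos,Rm):
    """scaled shift and turn to reach target TCP pose from state"""
    R0=R.from_quat(state["ee_rot"])
    s=R0.inv().apply(np.array(pos)-state["position"])/100
    t=(R0.inv()*R.from_matrix(Rm)).as_rotvec()/0.5
    return s,t
E
python3 - <<'E'
from bench import arm
from h import *
s=arm.get_image("side");t=arm.get_image("top")
print("axis tri",tri([ray(s,[311.5,185.]),ray(t,[318.4,222.])]))
print("axis top z100",onz(t,[318.4,222],100)," side",onz(s,[310.5,183.6],100))
# base corners in crop t1 -> px, top face z=20
for c in [(272,172),(441,210),(416,335),(245,297)]:
    print(onz(t,[230+c[0]/4,160+c[1]/4],20))
print("pin",onz(t,[230+356/4,160+203/4],41))
E
```

```text
axis tri [ 491.71110519 -113.04063552   97.77180508]
axis top z100 [ 491.86718436 -112.78813439  100.        ]  side [ 495.19267095 -115.28568001  100.        ]
[562.32856124 -49.49790933  20.        ]
[ 532.48604455 -192.59171027   20.        ]
[ 426.88277024 -171.81659384   20.        ]
[456.32391682 -28.18492093  20.        ]
pin [ 534.8306079  -119.08964324   41.        ]
```

```bash
cat >> h.py <<'E'
YAW=np.deg2rad(-11.8)
def stand(yaw=YAW):
    x=np.array([np.cos(yaw),np.sin(yaw),0]);y=np.array([-np.sin(yaw),np.cos(yaw),0]);return x,y
def toolR(phi=0,yaw=YAW):
    """phi: swing of the tool about stand x (positive = right-hand)"""
    x,y=stand(yaw); M=np.c_[-y,-x,[0,0,-1]]
    return R.from_rotvec(x*phi).as_matrix()@M
E
python3 - <<'E'
from bench import arm
from h import *
s=arm.read_state()
print(rel(s,[493,-111,300],toolR()))
E
```

```text
(array([-3.95981715,  3.11056774,  0.0391141 ]), array([ 6.20421551e-05,  7.15196329e-05, -1.83212411e+00]))
```

Request:
apply_moves --increments '[[[-0.4, 0.31, 0, 0, 0, 0, 1], [-0.7, 0.55, 0, 0, 0, 0, 1], [-1, 0.78, 0, 0, 0, 0, 1]]]'

```text
clock: 1.6
position: [327.7, -448.2, 303.9]
ee_rot: [-0.222, 0.975, 0.0, 0.0]
contact_force: [1.0, 0.6, -0.1]
gripper_width: 85.4
```

Request:
apply_moves --increments '[[[-0.35, 0.28, 0, 0, 0, 0, 1], [-0.7, 0.55, 0, 0, 0, 0, 1], [-1, 0.78, 0, 0, 0, 0, 1]]]'

```text
clock: 1.9
position: [384.3, -333.9, 304.2]
ee_rot: [-0.223, 0.975, -0.0, 0.0]
contact_force: [0.7, -0.2, -0.3]
gripper_width: 85.1
```

Request:
apply_moves --increments '[[[-0.35, 0.28, 0, 0, 0, 0, 1], [-0.7, 0.55, 0, 0, 0, 0, 1], [-1, 0.78, 0, 0, 0, 0, 1]]]'

```text
clock: 2.2
position: [440.6, -220.2, 304.3]
ee_rot: [-0.223, 0.975, -0.0, 0.0]
contact_force: [0.5, 0.3, 0.3]
gripper_width: 85.4
```

Request:
apply_moves --increments '[[[-0.35, 0.28, 0, 0, 0, -0.3, 1], [-0.7, 0.55, 0, 0, 0, -0.6, 1], [-0.96, 0.77, 0.04, 0, 0, -0.9, 1], [-0.96, 0.77, 0.04, 0, 0, -1, 1], [-0.96, 0.77, 0.04, 0, 0, -1, 1], [-0.96, 0.77, 0.04, 0, 0, -1, 1]]]'

```text
clock: 2.8
position: [492.9, -111.2, 300.0]
ee_rot: [-0.456, 0.89, -0.0, 0.0]
contact_force: [-0.8, 0.1, 0.8]
gripper_width: 85.2
```

```bash
python3 - <<'E'
from bench import arm
from h import *
s=arm.read_state()
print(s['clock'],s['joints'],s['position'],rel(s,[493,-111,300],toolR()))
E
```

```text
2.8 [ 9.99541832e-02  1.83784960e-01 -2.85864390e-01  1.53070533e-05
 -1.10110748e+00 -7.23213926e-01] [ 492.93082354 -111.16945173  299.99315902] (array([-1.77969113e-03,  4.27350446e-04, -6.83980395e-05]), array([-8.27982771e-05,  1.52220783e-05, -8.34607927e-01]))
```

Request:
apply_moves --increments '[[[0, 0, 0, 0, 0, -0.29, 1], [0, 0, 0, 0, 0, -0.58, 1], [0, 0, 0, 0, 0, -0.835, 1], [0, 0, 0, 0, 0, -0.835, 1], [0, 0, 0, 0, 0, -0.835, 1], [0, 0, 0, 0, 0, -0.835, 1]]]'

```text
clock: 3.4
position: [492.9, -111.5, 300.0]
ee_rot: [-0.63, 0.776, -0.0, 0.0]
contact_force: [0.2, -0.4, -0.6]
gripper_width: 85.4
```

```bash
python3 - <<'E'
from bench import arm
from h import *
p=arm.get_image("wrist"); cv2.imwrite("pics/w1.png",p["img"][:,:,::-1])
t=arm.get_image("top")
print(np.array(p["pose"]).round(3).tolist())
for l in ["stand","plate_centre","key_pin","groove_axis"]:
    print(l,[(q["conf"],q["at"],onz(p,q["at"],{"stand":0,"key_pin":41}.get(l,100)).round(1)) for q in arm.mark_of(l,p)][:3])
print([(q["conf"],q["box"]) for q in arm.outline_of("plate_centre",p)][:3])
E
```

```text
[[-0.979, -0.194, -0.068, 476.829], [0.206, -0.925, -0.32, -193.577], [-0.001, -0.327, 0.945, 369.564], [0.0, 0.0, 0.0, 1.0]]
stand [(0.64, [281.9, 172.3], array([ 494.7, -110. ,    0. ]))]
plate_centre [(0.89, [204.8, 368.8], array([592.6,  26.2, 100. ])), (0.87, [464.0, 50.8], array([ 356.1, -187.7,  100. ])), (0.63, [450.2, 268.9], array([375.1, -28.4, 100. ]))]
key_pin [(0.6, [237.0, 183.5], array([ 534.2, -117.5,   41. ]))]
groove_axis [(0.65, [282.7, 204.2], array([ 494.3, -108.6,  100. ]))]
[(0.85, [450.8, 272.7, 79.4, 80.8]), (0.73, [200.7, 369.9, 76.5, 66.1]), (0.66, [342.3, 327.0, 80.4, 62.3])]
```

View pics/w1.png

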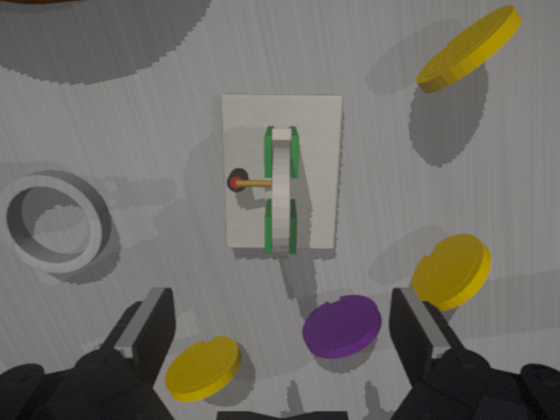

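```bash
python3 - <<'E'
from h import *
s=cv2.imread("pics/w1.png")
cv2.imwrite("pics/w1c.png",cv2.resize(s[80:265,200:360],None,fx=3.2*1.0,fy=3.2,interpolation=cv2.INTER_CUBIC))
g=cv2.cvtColor(s,cv2.COLOR_BGR2GRAY)
for r in [100,110,115]: print(r,g[r,214:232].tolist(),g[r,332:352].tolist())
for r in [150,180,200,220,240]: print(r,s[r,262:302].sum(1).tolist())
E
```

```text
100 [130, 126, 127, 128, 127, 127, 122, 130, 140, 145, 147, 149, 148, 148, 149, 147, 148, 147] [158, 158, 157, 157, 157, 159, 157, 159, 155, 146, 134, 126, 129, 134, 136, 136, 136, 135, 136, 134]
110 [127, 127, 127, 127, 128, 127, 125, 130, 139, 146, 149, 150, 149, 148, 149, 148, 149, 148] [155, 156, 156, 155, 156, 155, 154, 154, 148, 137, 122, 126, 136, 137, 135, 134, 135, 136, 135, 134]
115 [128, 127, 129, 128, 129, 128, 127, 131, 137, 142, 147, 147, 147, 147, 147, 149, 148, 149] [158, 157, 158, 157, 157, 157, 158, 154, 148, 133, 114, 108, 124, 136, 137, 134, 134, 135, 136, 136]
150 [415, 381, 310, 256, 237, 243, 245, 240, 234, 227, 271, 335, 375, 381, 383, 382, 385, 389, 382, 382, 380, 381, 384, 384, 383, 384, 375, 334, 274, 237, 252, 260, 256, 261, 255, 249, 271, 317, 369, 420]
180 [355, 355, 356, 355, 359, 360, 359, 360, 353, 354, 420, 470, 481, 479, 478, 481, 481, 481, 481, 478, 480, 477, 481, 479, 481, 482, 466, 405, 339, 339, 340, 346, 342, 350, 344, 344, 344, 345, 349, 346]
200 [309, 308, 329, 355, 336, 269, 218, 200, 227, 318, 429, 476, 485, 479, 481, 484, 480, 481, 483, 481, 485, 484, 485, 483, 483, 486, 472, 406, 281, 183, 171, 179, 213, 289, 331, 343, 341, 345, 343, 344]
220 [429, 412, 350, 274, 243, 232, 237, 225, 235, 288, 382, 437, 442, 438, 438, 438, 441, 437, 438, 440, 441, 436, 440, 440, 438, 441, 425, 353, 248, 204, 199, 191, 197, 202, 229, 296, 336, 341, 342, 339]
240 [427, 418, 351, 272, 230, 227, 224, 231, 227, 252, 317, 349, 354, 352, 356, 356, 355, 354, 353, 353, 356, 355, 353, 355, 355, 347, 319, 256, 203, 187, 194, 192, 181, 200, 254, 309, 338, 336, 334, 337]
```

View pics/w1c.png

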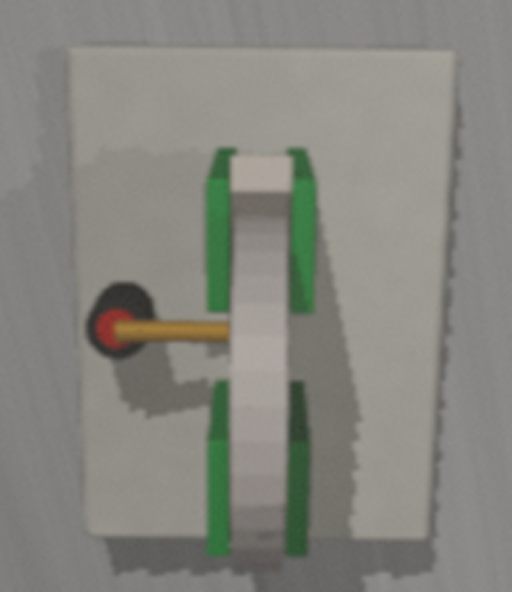

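```bash
python3 - <<'E'
from bench import arm
from h import *
p=arm.get_image("wrist")
x,y=stand(); C=np.array([494.6,-109.6,100])
# model fit: rim points at angle a from +y toward up
def P(a,r=41,dx=0): return C+r*(np.cos(a)*y+np.sin(a)*np.array([0,0,1]))+dx*x
for a in range(0,230,10):
    a_=np.deg2rad(a); print(a,proj(p,[P(a_),P(a_,34),P(a_,41,5.5),P(a_,41,-5.5)]).round(1).tolist())
px=C+40*x; px[2]=41; print("pin",proj(p,px))
for sx in(-55,55):
  for sy in (-75,75):
    q=C+sx*x+sy*y; q[2]=20; print("corner",proj(p,q))
print("cheek tops", [proj(p,np.r_[(C+sx*x+sy*y)[:2],88]).round(1).tolist() for sx in(-13,13) for sy in (-16,16)])
print(np.array(p["img"])[120:150,282].sum(1))
E
```

```text
0 [[282.0, 252.5], [282.0, 244.3], [275.0, 252.5], [289.0, 252.5]]
10 [[282.0, 255.8], [282.0, 246.9], [274.8, 255.8], [289.2, 255.8]]
20 [[282.0, 257.5], [282.0, 248.1], [274.6, 257.5], [289.4, 257.6]]
30 [[282.0, 257.7], [282.0, 248.1], [274.4, 257.7], [289.6, 257.7]]
40 [[282.0, 256.1], [282.0, 246.5], [274.2, 256.1], [289.8, 256.1]]
50 [[282.0, 252.6], [282.0, 243.5], [274.0, 252.6], [290.0, 252.7]]
60 [[282.0, 247.4], [282.0, 239.1], [273.9, 247.3], [290.1, 247.4]]
70 [[282.0, 240.3], [282.0, 233.2], [273.7, 240.3], [290.3, 240.3]]
80 [[282.0, 231.7], [282.0, 226.1], [273.6, 231.7], [290.5, 231.7]]
90 [[282.0, 221.8], [282.1, 218.1], [273.5, 221.8], [290.6, 221.8]]
100 [[282.1, 211.0], [282.1, 209.4], [273.5, 211.0], [290.7, 211.0]]
110 [[282.1, 199.9], [282.1, 200.4], [273.5, 199.8], [290.7, 199.9]]
120 [[282.1, 188.8], [282.1, 191.5], [273.5, 188.8], [290.7, 188.8]]
130 [[282.1, 178.3], [282.1, 183.0], [273.6, 178.3], [290.6, 178.4]]
140 [[282.1, 169.0], [282.1, 175.4], [273.7, 168.9], [290.5, 169.0]]
150 [[282.1, 161.0], [282.1, 168.8], [273.9, 161.0], [290.4, 161.0]]
160 [[2
[... 164 characters left out ...]
4], [274.4, 147.6], [289.9, 147.6]]
190 [[282.1, 146.9], [282.1, 156.6], [274.6, 146.9], [289.7, 146.9]]
200 [[282.1, 147.8], [282.1, 157.2], [274.8, 147.8], [289.5, 147.9]]
210 [[282.1, 150.4], [282.1, 159.1], [275.0, 150.4], [289.3, 150.4]]
220 [[282.1, 154.3], [282.1, 162.2], [275.1, 154.3], [289.1, 154.3]]
pin [[237.35324909 182.57512883]]
corner [[344.53704422  94.16987561]]
corner [[336.33224851 249.43357558]]
corner [[219.84448743  94.0079957 ]]
corner [[227.61329902 249.28693869]]
cheek tops [[[299.1, 177.8]], [[298.5, 217.3]], [[265.1, 177.8]], [[265.6, 217.3]]]
[450 453 452 454 449 449 450 457 475 493 493 491 490 493 491 491 491 494
 473 388 324 316 307 322 315 315 323 351 370 384]
```

```bash
cat >> h.py <<'E'
C=np.array([494.6,-109.6,100])
def tcp(phi,r):
    x,y=stand(); a=np.deg2rad(phi)
    return C+r*(np.cos(a)*np.array([0,0,1])-np.sin(a)*y), toolR(a)
def where(s):
    """present phi, r, offsets wrt C"""
    x,y=stand(); d=s["position"]-C; z=R.from_quat(s["ee_rot"]).as_matrix()[:,2]
    print("t",s["clock"],"phi_rot",np.rad2deg(np.arctan2(z@y,-z[2])).round(2),"phi_pos",np.rad2deg(np.arctan2(-d@y,d[2])).round(2),"r",np.hypot(d@y,d[2]).round(2),"lat",(d@x).round(2),"joints",s["joints"].round(2),"F",s["contact_force"].round(1),"T",s["wrist_torque"].round(2),"w",round(s["gripper_width"],1))
def plan(s,seq,ref=None):
    for phi,r in seq:
        a,b=rel(s,*tcp(phi,r)); print((phi,r),np.r_[a,b].round(3).tolist())
E
python3 - <<'E'
from bench import arm
from h import *
s=arm.read_state(); where(s)
plan(s,[(8,190),(16,185),(25,180)])
E
```

```text
t 3.8 phi_rot -0.0 phi_pos 0.48 r 199.91 lat -1.22 joints [ 0.1   0.18 -0.29  0.   -1.1  -0.3 ] F [ 0.2  0.5 -0.4] T [ 0.02 -0.02 -0.  ] w 85.4
(8, 190) [0.248, -0.012, 0.118, 0.0, -0.279, 0.003]
(16, 185) [0.493, -0.012, 0.221, 0.0, -0.559, 0.003]
(25, 180) [0.744, -0.011, 0.368, 0.001, -0.873, 0.003]
```

Request:
apply_moves --increments '[[[0.25, -0.012, 0.12, 0, -0.28, 0.003, 1], [0.49, -0.012, 0.22, 0, -0.56, 0.003, 1], [0.744, -0.012, 0.368, 0, -0.873, 0.003, 1], [0.744, -0.012, 0.368, 0, -0.873, 0.003, 1], [0.744, -0.012, 0.368, 0, -0.873, 0.003, 1]]]'

```text
clock: 4.3
position: [478.7, -186.1, 262.3]
ee_rot: [-0.614, 0.759, 0.137, 0.167]
contact_force: [0.2, -1.1, 1.0]
gripper_width: 85.5
```

```bash
python3 - <<'E'
from bench import arm
from h import *
s=arm.read_state(); where(s)
plan(s,[(33,170),(41,160),(50,150)])
E
```

```text
t 4.3 phi_rot 24.97 phi_pos 25.69 r 180.15 lat 0.08 joints [-0.28  0.29 -0.13 -0.46 -1.23  0.24] F [ 0.2 -1.1  1. ] T [-0.81  0.13  0.04] w 85.5
(33, 170) [0.215, -0.0, 0.118, -0.001, -0.28, -0.01]
(41, 160) [0.419, -0.001, 0.264, -0.001, -0.559, -0.01]
(50, 150) [0.612, -0.002, 0.442, -0.002, -0.874, -0.009]
```

Request:
apply_moves --increments '[[[0.21, 0, 0.12, 0, -0.28, -0.01, 1], [0.41, 0, 0.26, 0, -0.56, -0.01, 1], [0.61, 0, 0.44, 0, -0.874, -0.01, 1], [0.61, 0, 0.44, 0, -0.874, -0.01, 1], [0.61, 0, 0.44, 0, -0.874, -0.01, 1]]]'

```text
clock: 4.8
position: [471.7, -219.6, 196.5]
ee_rot: [-0.573, 0.702, 0.267, 0.327]
contact_force: [0.5, 0.7, -0.1]
gripper_width: 85.8
```

```bash
python3 - <<'E'
from bench import arm
from h import *
s=arm.read_state(); where(s)
plan(s,[(50,120),(50,100),(50,80)])
p=arm.get_image("wrist"); cv2.imwrite("pics/w2.png",p["img"][:,:,::-1])
E
```

```text
t 4.8 phi_rot 49.96 phi_pos 49.33 r 148.07 lat 0.1 joints [-0.54  0.5  -0.03 -0.81 -1.46  0.61] F [ 0.5  0.7 -0.1] T [-1.43  0.3  -0.03] w 85.8
(50, 120) [0.017, -0.0, 0.281, 0.008, -0.001, 0.006]
(50, 100) [0.017, -0.001, 0.481, 0.008, -0.001, 0.006]
(50, 80) [0.017, -0.002, 0.681, 0.008, -0.001, 0.006]
```

View pics/w2.png

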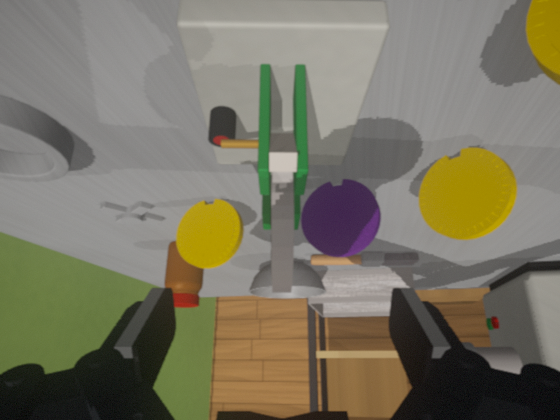

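```bash
python3 - <<'E'
from bench import arm
from h import *
p=arm.get_image("wrist")
x,y=stand()
def P(a,r=41,dx=0): return C+r*(np.cos(a)*y+np.sin(a)*np.array([0,0,1]))+dx*x
for a in range(90,250,10):
    a_=np.deg2rad(a); print(a,proj(p,[P(a_,41,5.5),P(a_,41,-5.5),P(a_,34)]).round(0).tolist())
s=p["img"][:,:,::-1]
cv2.imwrite("pics/w2c.png",cv2.resize(s[50:310,200:360],None,fx=2.3*1.0,fy=2.3,interpolation=cv2.INTER_CUBIC))
E
```

```text
90 [[274.0, 288.0], [293.0, 288.0], [284.0, 276.0]]
100 [[274.0, 285.0], [294.0, 285.0], [284.0, 273.0]]
110 [[274.0, 279.0], [294.0, 279.0], [284.0, 268.0]]
120 [[274.0, 271.0], [295.0, 271.0], [284.0, 261.0]]
130 [[274.0, 261.0], [295.0, 261.0], [284.0, 253.0]]
140 [[274.0, 249.0], [295.0, 249.0], [285.0, 243.0]]
150 [[274.0, 235.0], [296.0, 236.0], [285.0, 233.0]]
160 [[274.0, 221.0], [296.0, 222.0], [285.0, 221.0]]
170 [[274.0, 207.0], [296.0, 208.0], [285.0, 210.0]]
180 [[274.0, 194.0], [296.0, 194.0], [285.0, 200.0]]
190 [[274.0, 182.0], [296.0, 182.0], [285.0, 190.0]]
200 [[275.0, 172.0], [295.0, 172.0], [285.0, 181.0]]
210 [[275.0, 164.0], [295.0, 164.0], [285.0, 175.0]]
220 [[275.0, 158.0], [295.0, 158.0], [285.0, 170.0]]
230 [[275.0, 155.0], [294.0, 155.0], [285.0, 167.0]]
240 [[275.0, 154.0], [294.0, 154.0], [284.0, 165.0]]
```

View pics/w2c.png

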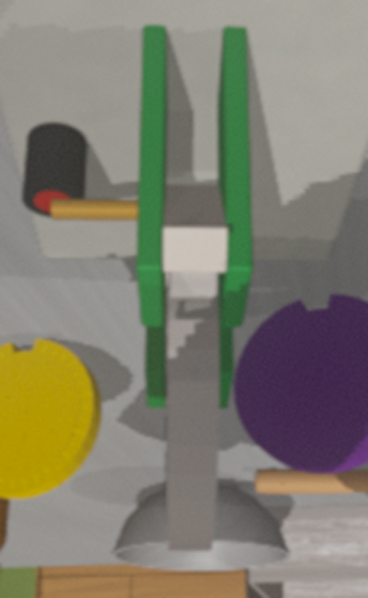

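Request:
apply_moves --increments '[[[0.017, 0, 0.28, 0.008, 0, 0.006, 1], [0.017, 0, 0.48, 0.008, 0, 0.006, 1], [0.017, 0, 0.68, 0.008, 0, 0.006, 1], [0.017, 0, 0.68, 0.008, 0, 0.006, 1], [0.017, 0, 0.68, 0.008, 0, 0.006, 1]]]'

```text
clock: 5.4
position: [482.6, -169.2, 154.8]
ee_rot: [-0.574, 0.702, 0.264, 0.329]
contact_force: [0.2, -1.1, 0.0]
gripper_width: 85.5
```

```bash
python3 - <<'E'
from bench import arm
from h import *
s=arm.read_state(); where(s)
plan(s,[(50,80)])
p=arm.get_image("wrist"); cv2.imwrite("pics/w3.png",p["img"][:,:,::-1])
E
```

```text
t 5.4 phi_rot 49.91 phi_pos 47.98 r 81.85 lat 0.45 joints [-0.46  0.53 -0.11 -0.87 -1.34  0.65] F [ 0.2 -1.1  0. ] T [-1.47  0.33 -0.  ] w 85.5
(50, 80) [0.029, 0.005, 0.018, -0.005, -0.003, 0.014]
```

View pics/w3.png

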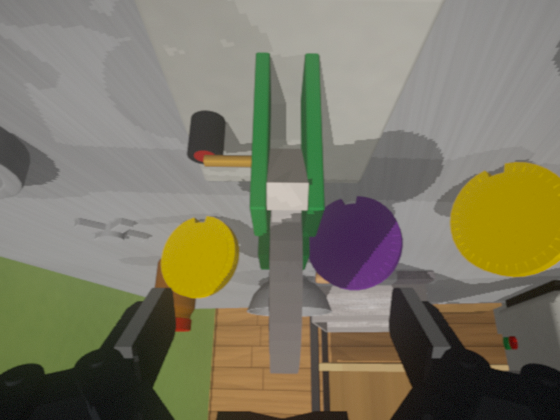

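Request:
apply_moves --increments '[[[0.029, 0.005, 0.018, -0.005, -0.003, 0.014, 1], [0.029, 0.005, 0.018, -0.005, -0.003, 0.014, 1], [0.029, 0.005, 0.018, -0.005, -0.003, 0.014, 1]]]'

```text
clock: 5.75
position: [481.3, -170.9, 149.2]
ee_rot: [-0.569, 0.705, 0.268, 0.328]
contact_force: [0.2, -0.1, 0.1]
gripper_width: 85.1
```

```bash
python3 - <<'E'
from bench import arm
from h import *
s=arm.read_state(); where(s)
plan(s,[(50,80)])
E
```

```text
t 5.75 phi_rot 50.12 phi_pos 51.87 r 79.75 lat -0.44 joints [-0.47  0.54 -0.11 -0.87 -1.34  0.65] F [ 0.2 -0.1  0.1] T [-1.46  0.34  0.05] w 85.1
(50, 80) [-0.026, -0.004, -0.003, -0.002, 0.004, -0.011]
```

Request:
apply_moves --increments '[[[0, 0, 0, 0, 0, 0, 1], [0, 0, 0, 0, 0, 0, 1], [0, 0, 0, 0, 0, 0, 1]]]'

```text
clock: 6.05
position: [481.3, -170.6, 149.0]
ee_rot: [-0.569, 0.705, 0.268, 0.328]
contact_force: [-0.0, 0.1, -1.2]
gripper_width: 85.5
```

```bash
python3 - <<'E'
from bench import arm
from h import *
s=arm.read_state(); where(s)
plan(s,[(50,80)])
E
```

```text
t 6.05 phi_rot 50.13 phi_pos 51.84 r 79.38 lat -0.5 joints [-0.47  0.54 -0.11 -0.87 -1.34  0.65] F [-0.   0.1 -1.2] T [-1.56  0.28  0.05] w 85.5
(50, 80) [-0.026, -0.005, -0.007, -0.001, 0.005, -0.011]
```

Request:
apply_moves --increments '[[[-0.026, -0.005, -0.006, 0, 0.005, -0.011, 1], [-0.026, -0.005, -0.006, 0, 0.005, -0.011, 0.6], [-0.026, -0.005, -0.006, 0, 0.005, -0.011, 0], [-0.026, -0.005, -0.006, 0, 0.005, -0.011, -0.3]]]'

```text
clock: 6.45
position: [482.1, -169.3, 151.5]
ee_rot: [-0.572, 0.703, 0.266, 0.328]
contact_force: [-0.4, 0.0, 0.9]
gripper_width: 44.0
```

```bash
python3 - <<'E'
from bench import arm
from h import *
s=arm.read_state(); where(s)
plan(s,[(50,80)])
p=arm.get_image("wrist"); cv2.imwrite("pics/w4.png",p["img"][:,:,::-1])
E
```

```text
t 6.45 phi_rot 49.99 phi_pos 49.82 r 79.83 lat -0.0 joints [-0.46  0.53 -0.11 -0.87 -1.34  0.65] F [-0.4  0.   0.9] T [-1.51  0.3  -0.01] w 44.0
(50, 80) [0.002, -0.0, -0.002, -0.0, -0.0, 0.0]
```

View pics/w4.png

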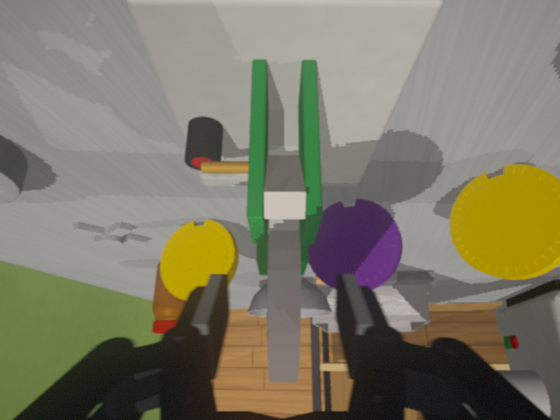

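Request:
apply_moves --increments '[[[0.002, 0, 0, 0, 0, 0, -0.6], [0.002, 0, 0, 0, 0, 0, -1], [0.002, 0, 0, 0, 0, 0, -1], [0.002, 0, 0, 0, 0, 0, -1], [0.002, 0, 0, 0, 0, 0, -1], [0.002, 0, 0, 0, 0, 0, -1]]]'

```text
clock: 7.1
position: [482.0, -169.6, 151.4]
ee_rot: [-0.572, 0.703, 0.266, 0.328]
contact_force: [-1.4, -1.1, 1.3]
gripper_width: 11.1
```

```bash
python3 - <<'E'
from bench import arm
from h import *
s=arm.read_state(); where(s)
plan(s,[(48,80),(46,80),(44,80),(42,80),(40,80),(30,80),(26,80)])
E
```

```text
t 7.1 phi_rot 49.98 phi_pos 50.03 r 79.97 lat -0.06 joints [-0.46  0.53 -0.11 -0.87 -1.34  0.65] F [-1.4 -1.1  1.3] T [-1.47  0.47  0.14] w 11.1
(48, 80) [-0.028, -0.001, 0.0, -0.0, 0.069, 0.0]
(46, 80) [-0.056, -0.001, 0.002, -0.0, 0.139, 0.0]
(44, 80) [-0.084, -0.001, 0.004, -0.0, 0.209, 0.0]
(42, 80) [-0.112, -0.001, 0.007, -0.0, 0.279, 0.0]
(40, 80) [-0.139, -0.001, 0.012, -0.0, 0.348, 0.0]
(30, 80) [-0.274, -0.001, 0.048, -0.0, 0.698, 0.0]
(26, 80) [-0.326, -0.001, 0.069, -0.0, 0.837, 0.0]
```

Request:
apply_moves --increments '[[[-0.028, 0, 0, 0, 0.07, 0, -1], [-0.056, 0, 0.002, 0, 0.14, 0, -1], [-0.084, 0, 0.004, 0, 0.209, 0, -1], [-0.112, 0, 0.007, 0, 0.279, 0, -1], [-0.139, 0, 0.012, 0, 0.349, 0, -1]]]'

```text
clock: 7.6
position: [484.1, -159.7, 161.4]
ee_rot: [-0.593, 0.73, 0.214, 0.264]
contact_force: [-0.3, -1.7, -1.4]
gripper_width: 10.7
```

```bash
python3 - <<'E'
from bench import arm
from h import *
s=arm.read_state(); where(s)
E
```

```text
t 7.6 phi_rot 39.78 phi_pos 39.83 r 79.92 lat -0.02 joints [-0.37  0.46 -0.16 -0.74 -1.2   0.53] F [-0.3 -1.7 -1.4] T [-1.7   0.38  0.02] w 10.7
```

Request:
apply_moves --increments '[[[-0.028, 0, 0, 0, 0.07, 0, -1], [-0.056, 0, 0.002, 0, 0.14, 0, -1], [-0.084, 0, 0.004, 0, 0.209, 0, -1], [-0.112, 0, 0.007, 0, 0.279, 0, -1], [-0.139, 0, 0.012, 0, 0.349, 0, -1]]]'

```text
clock: 8.1
position: [486.4, -148.4, 169.3]
ee_rot: [-0.609, 0.75, 0.162, 0.2]
contact_force: [-0.6, -1.4, -1.2]
gripper_width: 11.3
```

```bash
python3 - <<'E'
from bench import arm
from h import *
s=arm.read_state(); where(s)
p=arm.get_image("wrist"); cv2.imwrite("pics/w5.png",p["img"][:,:,::-1])
E
```

```text
t 8.1 phi_rot 29.83 phi_pos 29.79 r 79.88 lat -0.11 joints [-0.26  0.4  -0.21 -0.6  -1.07  0.38] F [-0.6 -1.4 -1.2] T [-1.5   0.38  0.03] w 11.3
```

View pics/w5.png

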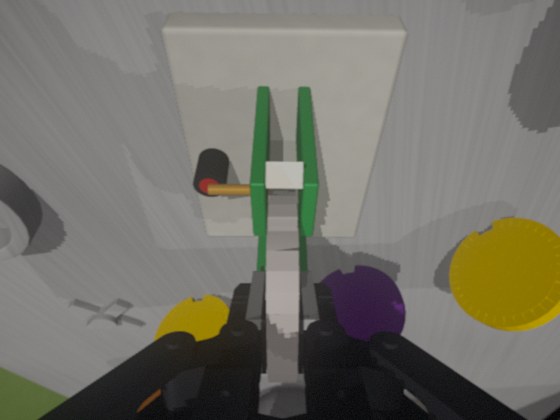

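Request:
apply_moves --increments '[[[-0.028, 0, 0, 0, 0.07, 0, -1], [-0.056, 0, 0.002, 0, 0.14, 0, -1], [-0.084, 0, 0.004, 0, 0.209, 0, -1], [-0.112, 0, 0.007, 0, 0.279, 0, -1], [-0.139, 0, 0.012, 0, 0.349, 0, -1]]]'

```text
clock: 8.65
position: [488.8, -136.1, 175.1]
ee_rot: [-0.621, 0.764, 0.109, 0.134]
contact_force: [-0.6, -2.0, -1.3]
gripper_width: 10.8
```

Request:
apply_moves --increments '[[[-0.028, 0, 0, 0, 0.07, 0, -1], [-0.056, 0, 0.002, 0, 0.14, 0, -1], [-0.084, 0, 0.004, 0, 0.209, 0, -1], [-0.112, 0, 0.007, 0, 0.279, 0, -1], [-0.139, 0, 0.012, 0, 0.349, 0, -1]]]'

```text
clock: 9.15
position: [491.5, -122.9, 178.7]
ee_rot: [-0.628, 0.773, 0.055, 0.067]
contact_force: [-0.9, -1.4, -0.8]
gripper_width: 10.8
```

```bash
python3 - <<'E'
from bench import arm
from h import *
s=arm.read_state(); where(s); plan(s,[(0,80)])
p=arm.get_image("wrist"); cv2.imwrite("pics/w6.png",p["img"][:,:,::-1])
E
```

```text
t 9.15 phi_rot 9.91 phi_pos 9.81 r 79.92 lat -0.37 joints [-0.01  0.33 -0.36 -0.22 -0.86 -0.05] F [-0.9 -1.4 -0.8] T [-0.87  0.23  0.03] w 10.8
(0, 80) [-0.136, -0.004, 0.011, 0.001, 0.346, -0.0]
```

View pics/w6.png

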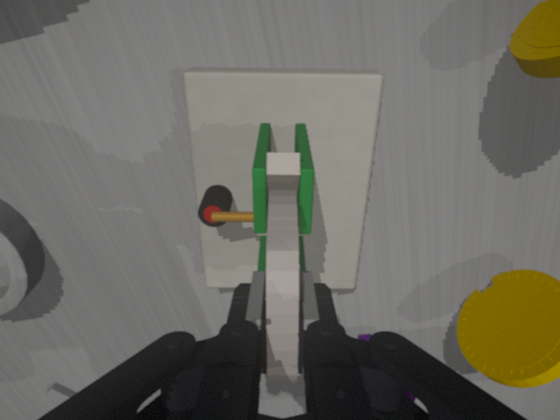

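Request:
apply_moves --increments '[[[-0.028, 0, 0, 0, 0.07, 0, -1], [-0.056, 0, 0.002, 0, 0.14, 0, -1], [-0.084, 0, 0.004, 0, 0.209, 0, -1], [-0.112, 0, 0.007, 0, 0.279, 0, -1], [-0.139, 0, 0.012, 0, 0.349, 0, -1]]]'

```text
clock: 9.7
position: [494.1, -109.4, 179.9]
ee_rot: [-0.63, 0.776, 0.0, -0.001]
contact_force: [-1.0, -1.3, -0.0]
gripper_width: 11.0
```

```bash
python3 - <<'E'
from bench import arm
from h import *
s=arm.read_state(); where(s); plan(s,[(-10,80)])
E
```

```text
t 9.7 phi_rot -0.06 phi_pos -0.08 r 79.87 lat -0.5 joints [ 0.1   0.32 -0.45  0.   -0.81 -0.31] F [-1.  -1.3 -0. ] T [-0.49  0.15  0.04] w 11.0
(-10, 80) [-0.138, -0.005, 0.011, 0.002, 0.347, -0.001]
```

Request:
apply_moves --increments '[[[-0.028, 0, 0, 0, 0.07, 0, -1], [-0.056, 0, 0.002, 0, 0.14, 0, -1], [-0.084, 0, 0.004, 0, 0.209, 0, -1], [-0.112, 0, 0.007, 0, 0.279, 0, -1], [-0.139, 0, 0.012, 0, 0.349, 0, -1]]]'

```text
clock: 10.2
position: [496.8, -95.9, 178.6]
ee_rot: [-0.628, 0.773, -0.055, -0.069]
contact_force: [-1.0, -2.5, -0.3]
gripper_width: 10.8
```

Request:
apply_moves --increments '[[[-0.028, 0, 0, 0, 0.07, 0, -1], [-0.056, 0, 0.002, 0, 0.14, 0, -1], [-0.084, 0, 0.004, 0, 0.209, 0, -1], [-0.112, 0, 0.007, 0, 0.279, 0, -1], [-0.139, 0, 0.012, 0, 0.349, 0, -1]]]'

```text
clock: 10.7
position: [499.5, -82.8, 175.0]
ee_rot: [-0.621, 0.765, -0.109, -0.136]
contact_force: [-0.3, -1.7, -1.1]
gripper_width: 10.6
```

```bash
python3 - <<'E'
from bench import arm
from h import *
s=arm.read_state(); where(s); plan(s,[(-30,80)])
p=arm.get_image("wrist"); cv2.imwrite("pics/w7.png",p["img"][:,:,::-1])
E
```

```text
t 10.7 phi_rot -20.08 phi_pos -19.96 r 79.74 lat -0.65 joints [ 0.27  0.35 -0.59  0.42 -0.84 -0.8 ] F [-0.3 -1.7 -1.1] T [ 0.41 -0.06  0.06] w 10.6
(-30, 80) [-0.14, -0.006, 0.009, 0.004, 0.346, -0.001]
```

View pics/w7.png

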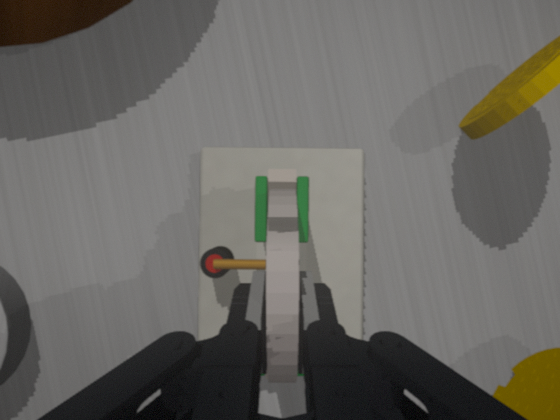

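Request:
apply_moves --increments '[[[-0.028, 0, 0, 0, 0.07, 0, -1], [-0.056, 0, 0.002, 0, 0.14, 0, -1], [-0.084, 0, 0.004, 0, 0.209, 0, -1], [-0.112, 0, 0.007, 0, 0.279, 0, -1], [-0.139, 0, 0.012, 0, 0.349, 0, -1]]]'

```text
clock: 11.25
position: [502.2, -70.6, 169.2]
ee_rot: [-0.609, 0.75, -0.163, -0.202]
contact_force: [-0.7, -1.6, -0.9]
gripper_width: 11.1
```

Request:
apply_moves --increments '[[[-0.028, 0, 0, 0, 0.07, 0, -1], [-0.056, 0, 0.002, 0, 0.14, 0, -1], [-0.084, 0, 0.004, 0, 0.209, 0, -1], [-0.112, 0, 0.007, 0, 0.279, 0, -1], [-0.139, 0, 0.012, 0, 0.349, 0, -1]]]'

```text
clock: 11.75
position: [505.0, -59.2, 161.3]
ee_rot: [-0.592, 0.729, -0.216, -0.266]
contact_force: [-1.2, -1.7, -0.0]
gripper_width: 10.8
```

```bash
python3 - <<'E'
from bench import arm
from h import *
s=arm.read_state(); where(s); plan(s,[(-50,80)])
p=arm.get_image("wrist"); cv2.imwrite("pics/w8.png",p["img"][:,:,::-1])
E
```

```text
t 11.75 phi_rot -40.15 phi_pos -39.97 r 80.03 lat -0.15 joints [ 0.39  0.46 -0.65  0.68 -1.02 -1.12] F [-1.2 -1.7 -0. ] T [ 0.85 -0.17 -0.03] w 10.8
(-50, 80) [-0.139, -0.001, 0.012, 0.001, 0.344, -0.001]
```

View pics/w8.png

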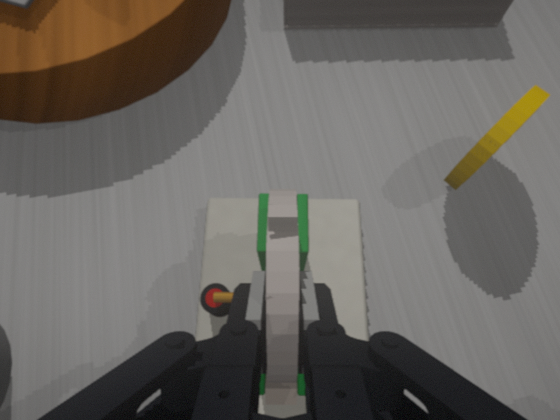

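Request:
apply_moves --increments '[[[-0.028, 0, 0, 0, 0.07, 0, -1], [-0.056, 0, 0.002, 0, 0.14, 0, -1], [-0.084, 0, 0.004, 0, 0.209, 0, -1], [-0.112, 0, 0.007, 0, 0.279, 0, -1], [-0.139, 0, 0.012, 0, 0.349, 0, -1]]]'

```text
clock: 12.3
position: [507.1, -49.5, 151.5]
ee_rot: [-0.571, 0.703, -0.268, -0.329]
contact_force: [-0.2, -3.4, 2.0]
gripper_width: 11.1
```

Request:
apply_moves --increments '[[[-0.028, 0, 0, 0, 0.07, 0, -1], [-0.056, 0, 0.002, 0, 0.14, 0, -1], [-0.084, 0, 0.004, 0, 0.209, 0, -1], [-0.112, 0, 0.007, 0, 0.279, 0, -1], [-0.139, 0, 0.012, 0, 0.349, 0, -1]]]'

```text
clock: 12.8
position: [508.6, -41.8, 140.1]
ee_rot: [-0.545, 0.672, -0.316, -0.389]
contact_force: [-1.7, -4.7, 4.6]
gripper_width: 10.6
```

```bash
python3 - <<'E'
from bench import arm
from h import *
s=arm.read_state(); where(s); plan(s,[(-60,80)])
p=arm.get_image("wrist"); cv2.imwrite("pics/w9.png",p["img"][:,:,::-1])
E
```

```text
t 12.8 phi_rot -60.22 phi_pos -59.94 r 80.03 lat -0.16 joints [ 0.46  0.61 -0.66  0.8  -1.25 -1.33] F [-1.7 -4.7  4.6] T [0.05 0.   0.01] w 10.6
(-60, 80) [-0.001, -0.002, 0.0, 0.001, -0.008, -0.001]
```

View pics/w9.png

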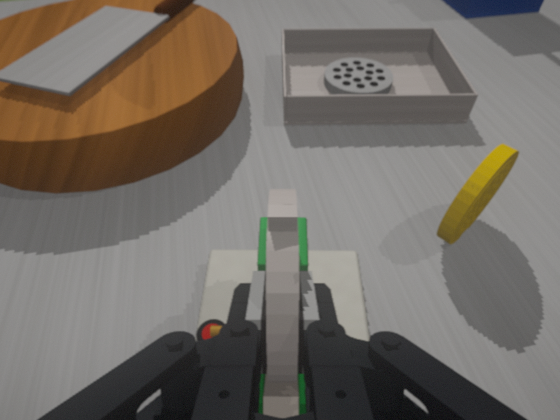

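```bash
python3 - <<'E'
from bench import arm
from h import *
x,y=stand()
p=arm.get_image("wrist")
b=C+40*x
print("pin41",proj(p,np.r_[b[:2],41]),"pin48",proj(p,np.r_[b[:2],48]))
im=p["img"][:,:,::-1]
a=cv2.resize(im[290:380,170:270],None,fx=4,fy=4,interpolation=cv2.INTER_CUBIC)
w8=cv2.imread("pics/w8.png")[250:340,170:270]
w8=cv2.resize(w8,None,fx=4,fy=4,interpolation=cv2.INTER_CUBIC)
cv2.imwrite("pics/c9.png",np.hstack([w8,a]))
for n in["side","top"]:
    q=arm.get_image(n); cv2.imwrite(f"pics/{n}9.png",q["img"][:,:,::-1])
    print(n,[(m["conf"],m["at"]) for m in arm.mark_of("key_pin",q)])
E
```

```text
pin41 [[212.73337814 334.8362334 ]] pin48 [[210.99825583 329.53034725]]
side []
top []
```

View pics/c9.png

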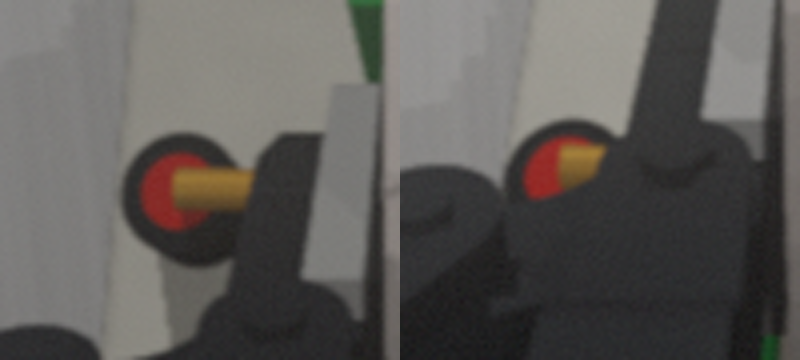

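```bash
python3 - <<'E'
from h import *
def c(n,r0,r1,c0,c1,f): 
    im=cv2.imread(f"pics/{n}.png")[r0:r1,c0:c1]; 
    im=cv2.convertScaleAbs(im,alpha=1.3); return cv2.resize(im,(int(150*1.3),590),interpolation=cv2.INTER_CUBIC)
L=[c("w1",120,265,250,315,4),c("w5",150,410,240,330,3),c("w7",160,400,240,330,3),c("w9",180,410,240,330,3)]
cv2.imwrite("pics/cmp.png",np.hstack(L))
E
```

```text
(no output)
```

View pics/cmp.png

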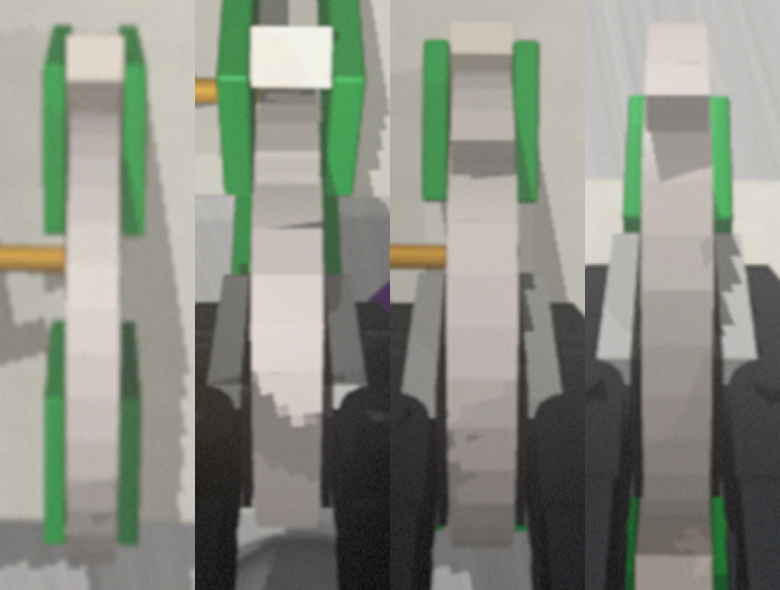

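View pics/side9.png

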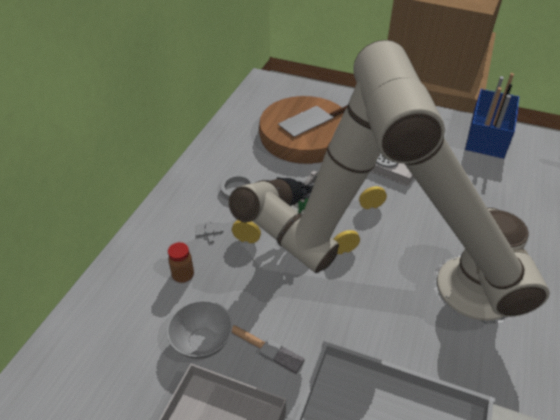

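```bash
python3 - <<'E'
from bench import arm
from h import *
x,y=stand()
p=arm.get_image("wrist")
def P(a,r=41,dx=0): return C+r*(np.cos(a)*y+np.sin(a)*np.array([0,0,1]))+dx*x
for a in range(90,280,10):
    a_=np.deg2rad(a); print(a,proj(p,[P(a_,41,5.5),P(a_,41,-5.5),P(a_,34)]).round(0).tolist())
im=p["img"][160:410,225:340,::-1]
cv2.imwrite("pics/z9.png",np.hstack([cv2.resize(cv2.convertScaleAbs(i,alpha=1.4),None,fx=2.3,fy=2.3,interpolation=cv2.INTER_CUBIC) for i in (cv2.imread("pics/w5.png")[160:410,225:340],cv2.imread("pics/w7.png")[160:410,225:340],im)]))
E
```

```text
90 [[269.0, 221.0], [299.0, 221.0], [284.0, 233.0]]
100 [[270.0, 208.0], [299.0, 208.0], [284.0, 222.0]]
110 [[270.0, 198.0], [298.0, 198.0], [284.0, 214.0]]
120 [[271.0, 192.0], [297.0, 192.0], [284.0, 208.0]]
130 [[271.0, 189.0], [297.0, 189.0], [284.0, 205.0]]
140 [[272.0, 188.0], [296.0, 188.0], [284.0, 204.0]]
150 [[272.0, 191.0], [296.0, 191.0], [284.0, 206.0]]
160 [[272.0, 196.0], [295.0, 196.0], [284.0, 209.0]]
170 [[273.0, 203.0], [295.0, 203.0], [284.0, 215.0]]
180 [[273.0, 211.0], [294.0, 211.0], [284.0, 221.0]]
190 [[273.0, 221.0], [294.0, 221.0], [284.0, 230.0]]
200 [[273.0, 232.0], [294.0, 232.0], [284.0, 239.0]]
210 [[274.0, 243.0], [294.0, 243.0], [284.0, 248.0]]
220 [[274.0, 255.0], [293.0, 255.0], [284.0, 259.0]]
230 [[274.0, 268.0], [293.0, 268.0], [284.0, 270.0]]
240 [[274.0, 281.0], [293.0, 281.0], [284.0, 281.0]]
250 [[274.0, 294.0], [294.0, 294.0], [284.0, 292.0]]
260 [[273.0, 308.0], [294.0, 308.0], [284.0, 304.0]]
270 [[273.0, 321.0], [294.0, 320.0], [284.0, 315.0]]
```

View pics/z9.png

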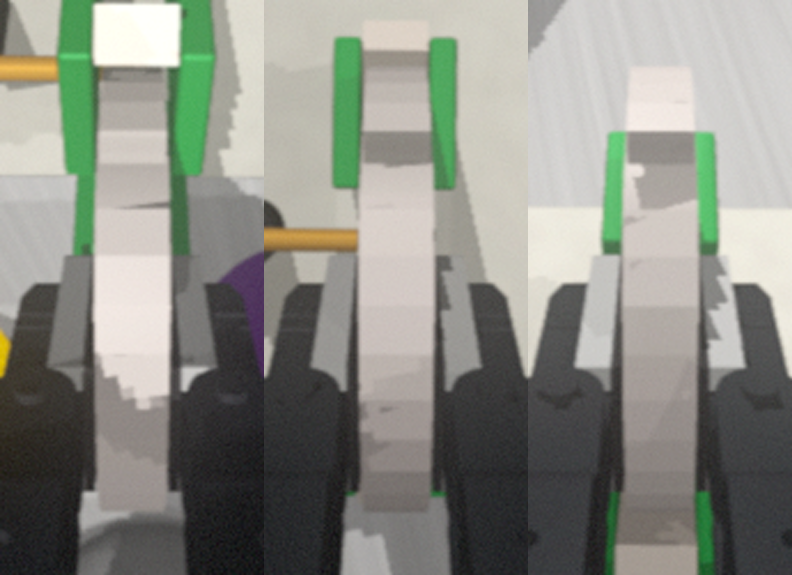

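Request:
apply_moves --increments '[[[0.04, 0, 0.001, 0, -0.1, 0, -1], [0.08, 0, 0.004, 0, -0.2, 0, -1], [0.12, 0, 0.009, 0, -0.3, 0, -1], [0.159, 0, 0.016, 0, -0.4, 0, -1], [0.198, 0, 0.025, 0, -0.5, 0, -1], [0.236, 0, 0.036, 0, -0.6, 0, -1], [0.274, 0, 0.049, 0, -0.7, 0, -1], [0.312, 0, 0.063, 0, -0.8, 0, -1], [0.348, 0, 0.08, 0, -0.9, 0, -1], [0.384, 0, 0.098, 0, -1, 0, -1]]]'

```text
clock: 14.15
position: [502.7, -69.1, 168.0]
ee_rot: [-0.607, 0.747, -0.17, -0.21]
contact_force: [-1.7, -5.3, -0.0]
gripper_width: 11.1
```

Request:
apply_moves --increments '[[[0.04, 0, 0.001, 0, -0.1, 0, -1], [0.08, 0, 0.004, 0, -0.2, 0, -1], [0.12, 0, 0.009, 0, -0.3, 0, -1], [0.159, 0, 0.016, 0, -0.4, 0, -1], [0.198, 0, 0.025, 0, -0.5, 0, -1], [0.236, 0, 0.036, 0, -0.6, 0, -1], [0.274, 0, 0.049, 0, -0.7, 0, -1], [0.312, 0, 0.063, 0, -0.8, 0, -1], [0.348, 0, 0.08, 0, -0.9, 0, -1], [0.384, 0, 0.098, 0, -1, 0, -1]]]'

```text
clock: 15.15
position: [495.8, -106.0, 179.7]
ee_rot: [-0.631, 0.776, -0.015, -0.017]
contact_force: [-1.9, -4.4, -0.5]
gripper_width: 10.8
```

```bash
python3 - <<'E'
from bench import arm
from h import *
s=arm.read_state(); where(s); plan(s,[(0,80)])
E
```

```text
t 15.15 phi_rot -2.63 phi_pos -2.71 r 79.78 lat 0.44 joints [ 0.13  0.32 -0.47  0.06 -0.8  -0.38] F [-1.9 -4.4 -0.5] T [-1.3   0.47 -0.07] w 10.8
(0, 80) [0.038, 0.004, -0.001, -0.002, -0.092, 0.002]
```

Request:
apply_moves --increments '[[[0.04, 0.004, 0.001, 0, -0.1, 0, -1], [0.08, 0.004, 0.004, 0, -0.2, 0, -1], [0.12, 0.004, 0.009, 0, -0.3, 0, -1], [0.159, 0.004, 0.016, 0, -0.4, 0, -1], [0.198, 0.004, 0.025, 0, -0.5, 0, -1], [0.236, 0.004, 0.036, 0, -0.6, 0, -1], [0.274, 0.004, 0.049, 0, -0.7, 0, -1], [0.312, 0.004, 0.063, 0, -0.8, 0, -1], [0.348, 0.004, 0.08, 0, -0.9, 0, -1], [0.384, 0.004, 0.098, 0, -1, 0, -1]]]'

```text
clock: 16.15
position: [487.8, -144.1, 171.5]
ee_rot: [-0.615, 0.756, 0.141, 0.175]
contact_force: [-2.3, -1.3, -1.3]
gripper_width: 10.9
```

Request:
apply_moves --increments '[[[0.04, 0, 0.001, 0, -0.1, 0, -1], [0.08, 0, 0.004, 0, -0.2, 0, -1], [0.12, 0, 0.009, 0, -0.3, 0, -1], [0.159, 0, 0.016, 0, -0.4, 0, -1], [0.198, 0, 0.025, 0, -0.5, 0, -1], [0.236, 0, 0.036, 0, -0.6, 0, -1], [0.274, 0, 0.049, 0, -0.7, 0, -1], [0.312, 0, 0.063, 0, -0.8, 0, -1], [0.348, 0, 0.08, 0, -0.9, 0, -1], [0.384, 0, 0.098, 0, -1, 0, -1]]]'

```text
clock: 17.15
position: [481.7, -173.7, 146.2]
ee_rot: [-0.561, 0.689, 0.289, 0.356]
contact_force: [-0.9, -0.0, 3.1]
gripper_width: 10.8
```

```bash
python3 - <<'E'
from bench import arm
from h import *
s=arm.read_state(); where(s); plan(s,[(55,80)])
E
```

```text
t 17.15 phi_rot 54.62 phi_pos 54.71 r 80.04 lat 0.51 joints [-0.5   0.57 -0.09 -0.91 -1.4   0.7 ] F [-0.9 -0.   3.1] T [-0.96  0.5   0.33] w 10.8
(55, 80) [0.004, 0.005, 0.0, -0.001, -0.013, 0.002]
```

Request:
apply_moves --increments '[[[0, 0, 0, 0, 0, 0, -0.6], [0, 0, 0, 0, 0, 0, -0.2], [0, 0, 0, 0, 0, 0, 0], [0, 0, 0, 0, 0, 0, 0], [0, 0, 0, 0, 0, 0, 0]]]'

```text
clock: 17.65
position: [481.1, -173.0, 146.7]
ee_rot: [-0.561, 0.689, 0.289, 0.356]
contact_force: [-0.2, 0.5, 0.7]
gripper_width: 42.8
```

```bash
python3 - <<'E'
from bench import arm
from h import *
s=arm.read_state(); where(s); plan(s,[(55,80),(27,80)])
p=arm.get_image("wrist"); cv2.imwrite("pics/w10.png",p["img"][:,:,::-1])
q=arm.get_image("side"); cv2.imwrite("pics/s10.png",cv2.resize(q["img"][150:250,250:390,::-1],None,fx=5,fy=5,interpolation=cv2.INTER_CUBIC))
E
```

```text
t 17.65 phi_rot 54.55 phi_pos 54.23 r 79.93 lat -0.23 joints [-0.5   0.57 -0.1  -0.91 -1.4   0.7 ] F [-0.2  0.5  0.7] T [-1.57  0.31 -0.02] w 42.8
(55, 80) [0.011, -0.002, -0.001, -0.001, -0.016, 0.002]
(27, 80) [-0.365, -0.003, 0.09, -0.001, 0.962, 0.002]
```

View pics/w10.png

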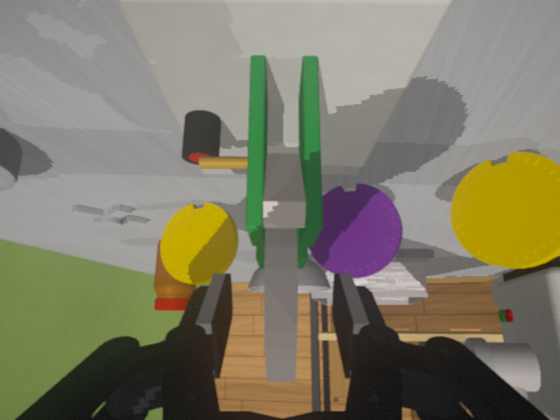

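View pics/s10.png

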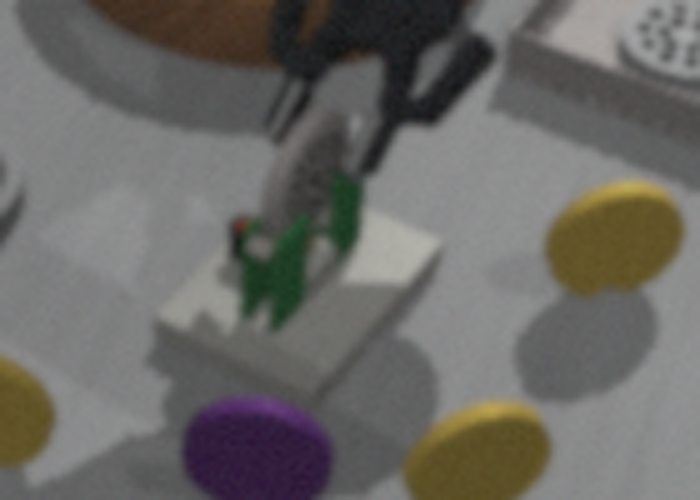

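Request:
apply_moves --increments '[[[-0.12, 0, 0.009, 0, 0.3, 0, 0], [-0.236, 0, 0.036, 0, 0.6, 0, 0], [-0.348, 0, 0.08, 0, 0.9, 0, 0]]]'

```text
clock: 18.05
position: [487.2, -148.0, 171.2]
ee_rot: [-0.611, 0.753, 0.154, 0.192]
contact_force: [-0.4, 1.4, -0.8]
gripper_width: 42.8
```

Request:
apply_moves --increments '[[[-0.12, 0, 0.009, 0, 0.3, 0, 0], [-0.236, 0, 0.036, 0, 0.6, 0, 0], [-0.348, 0, 0.08, 0, 0.9, 0, 0]]]'

```text
clock: 18.35
position: [494.5, -112.7, 181.8]
ee_rot: [-0.631, 0.776, 0.013, 0.021]
contact_force: [0.3, -1.4, -1.1]
gripper_width: 42.7
```

Request:
apply_moves --increments '[[[-0.12, 0, 0.009, 0, 0.3, 0, 0], [-0.236, 0, 0.036, 0, 0.6, 0, 0], [-0.348, 0, 0.08, 0, 0.9, 0, 0]]]'

```text
clock: 18.65
position: [500.9, -77.8, 174.9]
ee_rot: [-0.619, 0.76, -0.126, -0.152]
contact_force: [-0.6, -0.4, -0.7]
gripper_width: 42.8
```

Request:
apply_moves --increments '[[[-0.12, 0, 0.009, 0, 0.3, 0, 0], [-0.236, 0, 0.036, 0, 0.6, 0, 0], [-0.348, 0, 0.08, 0, 0.9, 0, 0], [-0.348, 0, 0.08, 0, 0.9, 0, 0], [-0.348, 0, 0.08, 0, 0.9, 0, 0], [-0.348, 0, 0.08, 0, 0.9, 0, 0]]]'

```text
clock: 19.25
position: [506.5, -51.1, 153.8]
ee_rot: [-0.575, 0.709, -0.257, -0.316]
contact_force: [-0.2, 0.1, 0.4]
gripper_width: 42.4
```

```bash
python3 - <<'E'
from bench import arm
from h import *
s=arm.read_state(); where(s); plan(s,[(-50,80)])
p=arm.get_image("wrist"); cv2.imwrite("pics/w11.png",p["img"][:,:,::-1])
E
```

```text
t 19.25 phi_rot -48.11 phi_pos -47.98 r 80.33 lat -0.35 joints [ 0.42  0.52 -0.66  0.74 -1.11 -1.22] F [-0.2  0.1  0.4] T [ 1.45 -0.25 -0.04] w 42.4
(-50, 80) [-0.028, -0.003, 0.004, 0.0, 0.066, -0.004]
```

View pics/w11.png

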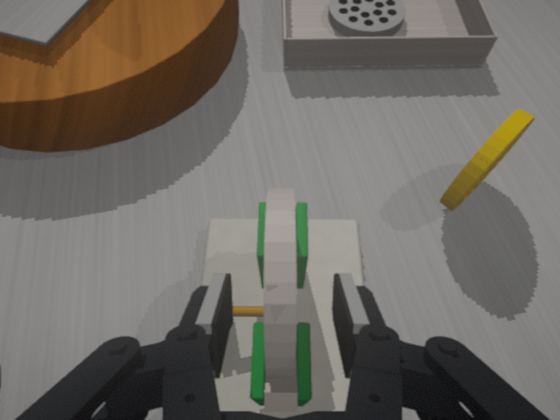

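Request:
apply_moves --increments '[[[0, -0.003, 0.003, 0, 0, -0.004, -0.5], [0, -0.003, 0.003, 0, 0, -0.004, -1], [0, -0.003, 0.003, 0, 0, -0.004, -1], [0, -0.003, 0.003, 0, 0, -0.004, -1], [0, -0.003, 0.003, 0, 0, -0.004, -1]]]'

```text
clock: 19.8
position: [506.9, -51.2, 153.5]
ee_rot: [-0.576, 0.708, -0.258, -0.318]
contact_force: [-0.2, -0.1, 4.5]
gripper_width: 11.1
```

Request:
apply_moves --increments '[[[0.04, 0, 0.001, 0, -0.1, 0, -1], [0.08, 0, 0.004, 0, -0.2, 0, -1], [0.12, 0, 0.009, 0, -0.3, 0, -1], [0.159, 0, 0.016, 0, -0.4, 0, -1], [0.198, 0, 0.025, 0, -0.5, 0, -1], [0.236, 0, 0.036, 0, -0.6, 0, -1], [0.274, 0, 0.049, 0, -0.7, 0, -1], [0.312, 0, 0.063, 0, -0.8, 0, -1], [0.348, 0, 0.08, 0, -0.9, 0, -1], [0.384, 0, 0.098, 0, -1, 0, -1]]]'

```text
clock: 20.8
position: [499.8, -83.9, 175.7]
ee_rot: [-0.622, 0.764, -0.107, -0.132]
contact_force: [-0.3, -2.1, 5.2]
gripper_width: 10.9
```

```bash
python3 - <<'E'
from bench import arm
from h import *
s=arm.read_state(); where(s)
E
```

```text
t 20.8 phi_rot -19.59 phi_pos -19.11 r 80.14 lat -0.17 joints [ 0.27  0.35 -0.59  0.41 -0.84 -0.78] F [-0.3 -2.1  5.2] T [-0.61  0.2  -0.03] w 10.9
```

Request:
apply_moves --increments '[[[0.04, 0, 0.001, 0, -0.1, 0, -1], [0.08, 0, 0.003, 0, -0.2, 0, -1], [0.12, 0, 0.007, 0, -0.3, 0, -1], [0.159, 0, 0.013, 0, -0.4, 0, -1], [0.198, 0, 0.022, 0, -0.5, 0, -1], [0.236, 0, 0.033, 0, -0.6, 0, -1], [0.274, 0, 0.046, 0, -0.7, 0, -1], [0.312, 0, 0.06, 0, -0.8, 0, -1]]]'

```text
clock: 21.6
position: [493.9, -114.8, 180.7]
ee_rot: [-0.631, 0.775, 0.018, 0.023]
contact_force: [-1.7, -3.1, 5.1]
gripper_width: 11.1
```

```bash
python3 - <<'E'
from bench import arm
from h import *
s=arm.read_state(); where(s)
E
```

```text
t 21.6 phi_rot 3.37 phi_pos 3.71 r 80.87 lat 0.39 joints [ 0.06  0.32 -0.42 -0.08 -0.82 -0.22] F [-1.7 -3.1  5.1] T [-1.49  0.56 -0.02] w 11.1
```

Request:
apply_moves --increments '[[[0.02, 0.004, 0, 0, -0.05, 0, -1], [0.04, 0.004, 0.001, 0, -0.1, 0, -1], [0.06, 0.004, 0.002, 0, -0.15, 0, -1], [0.08, 0.004, 0.004, 0, -0.2, 0, -1], [0.1, 0.004, 0.006, 0, -0.25, 0, -1]]]'

```text
clock: 22.1
position: [491.8, -124.5, 179.5]
ee_rot: [-0.629, 0.772, 0.057, 0.071]
contact_force: [-1.2, -3.7, 4.8]
gripper_width: 10.7
```

Request:
apply_moves --increments '[[[0.02, 0, 0, 0, -0.05, 0, -1], [0.04, 0, 0.001, 0, -0.1, 0, -1], [0.06, 0, 0.002, 0, -0.15, 0, -1], [0.08, 0, 0.004, 0, -0.2, 0, -1], [0.1, 0, 0.006, 0, -0.25, 0, -1]]]'

```text
clock: 22.6
position: [489.8, -134.1, 177.2]
ee_rot: [-0.624, 0.766, 0.096, 0.119]
contact_force: [-0.0, -3.7, 6.0]
gripper_width: 11.1
```

```bash
python3 - <<'E'
from bench import arm
from h import *
s=arm.read_state(); where(s)
p=arm.get_image("wrist"); cv2.imwrite("pics/w12.png",p["img"][:,:,::-1])
b=C+40*stand()[0]; print(proj(p,[np.r_[b[:2],41],np.r_[b[:2],48]]))
E
```

```text
t 22.6 phi_rot 17.61 phi_pos 17.95 r 81.12 lat 0.33 joints [-0.11  0.35 -0.29 -0.38 -0.93  0.13] F [-0.  -3.7  6. ] T [-1.13  0.46  0.03] w 11.1
[[215.32876334 204.01522801]
 [213.5372895  211.27074787]]
```

View pics/w12.png

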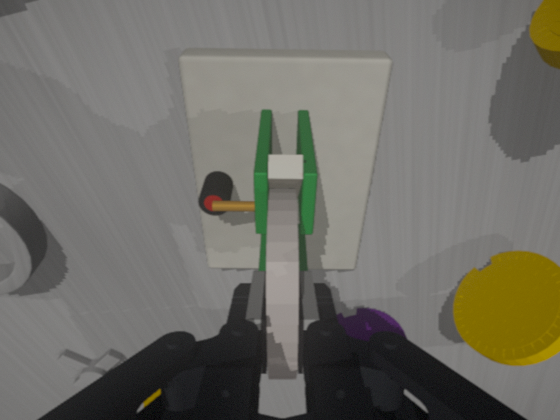

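Request:
apply_moves --increments '[[[0.02, 0, 0, 0, -0.05, 0, -1], [0.04, 0, 0.001, 0, -0.1, 0, -1], [0.06, 0, 0.002, 0, -0.15, 0, -1], [0.08, 0, 0.004, 0, -0.2, 0, -1]]]'

```text
clock: 23.05
position: [488.3, -141.6, 174.3]
ee_rot: [-0.618, 0.76, 0.127, 0.157]
contact_force: [-1.8, -2.9, 5.6]
gripper_width: 11.0
```

Request:
apply_moves --increments '[[[0.02, 0, 0, 0, -0.05, 0, -1], [0.04, 0, 0.001, 0, -0.1, 0, -1], [0.06, 0, 0.002, 0, -0.15, 0, -1], [0.08, 0, 0.004, 0, -0.2, 0, -1]]]'

```text
clock: 23.45
position: [486.9, -149.0, 171.9]
ee_rot: [-0.612, 0.75, 0.157, 0.195]
contact_force: [-3.6, -3.1, 13.1]
gripper_width: 10.9
```

```bash
python3 - <<'E'
from bench import arm
from h import *
s=arm.read_state(); where(s)
p=arm.get_image("wrist"); cv2.imwrite("pics/w13.png",p["img"][:,:,::-1])
b=C+40*stand()[0]; print(proj(p,[np.r_[b[:2],41],np.r_[b[:2],48]]))
cv2.imwrite("pics/w13c.png",cv2.resize(p["img"][130:280,170:330,::-1],None,fx=4,fy=4,interpolation=cv2.INTER_CUBIC))
E
```

```text
t 23.45 phi_rot 29.03 phi_pos 29.16 r 82.34 lat 0.47 joints [-0.25  0.39 -0.21 -0.59 -1.07  0.36] F [-3.6 -3.1 13.1] T [-0.57  0.77  0.32] w 10.9
[[213.42926976 187.07636279]
 [211.8362564  196.0879941 ]]
```

View pics/w13c.png

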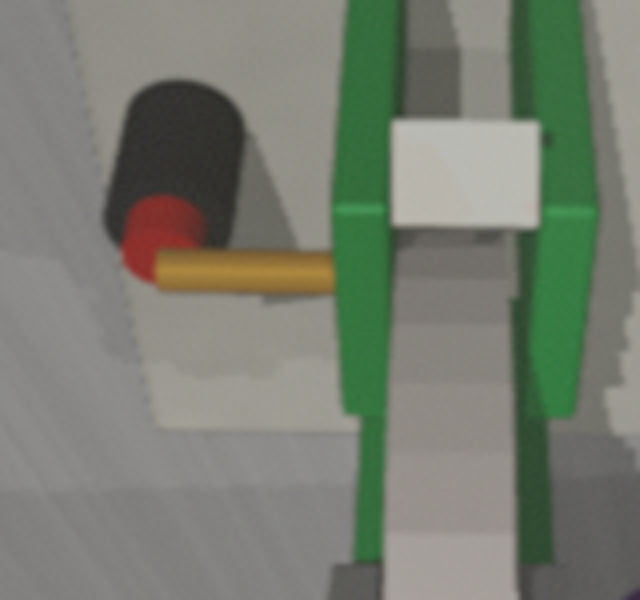

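Request:
apply_moves --increments '[[[-0.01, -0.003, 0.006, 0, 0.025, 0, -1], [-0.02, -0.003, 0.012, 0, 0.05, 0, -1], [-0.02, -0.003, 0.015, 0, 0.05, 0, -1], [-0.02, -0.003, 0.015, 0, 0.05, 0, -1]]]'

```text
clock: 23.9
position: [487.5, -146.3, 172.0]
ee_rot: [-0.614, 0.753, 0.15, 0.185]
contact_force: [-4.2, -3.2, 13.5]
gripper_width: 10.8
```

```bash
python3 - <<'E'
from bench import arm
from h import *
s=arm.read_state(); where(s)
E
```

```text
t 23.9 phi_rot 27.55 phi_pos 27.46 r 81.13 lat 0.53 joints [-0.23  0.39 -0.22 -0.56 -1.05  0.34] F [-4.2 -3.2 13.5] T [-0.46  1.04  0.37] w 10.8
```

Request:
apply_moves --increments '[[[0, 0.005, -0.008, 0, 0, 0, -1], [0, 0.007, -0.012, 0, 0, 0, -1], [0, 0.007, -0.012, 0, 0, 0, -1]]]'

```text
clock: 24.2
position: [487.2, -146.5, 172.2]
ee_rot: [-0.613, 0.753, 0.149, 0.186]
contact_force: [-1.9, -0.8, 8.5]
gripper_width: 10.8
```

```bash
python3 - <<'E'
from bench import arm
from h import *
s=arm.read_state(); where(s)
p=arm.get_image("wrist"); cv2.imwrite("pics/w14c.png",cv2.resize(p["img"][130:280,170:330,::-1],None,fx=4,fy=4,interpolation=cv2.INTER_CUBIC))
E
```

```text
t 24.2 phi_rot 27.58 phi_pos 27.53 r 81.37 lat 0.34 joints [-0.23  0.39 -0.22 -0.56 -1.05  0.34] F [-1.9 -0.8  8.5] T [-0.74  0.29  0.05] w 10.8
```

View pics/w14c.png

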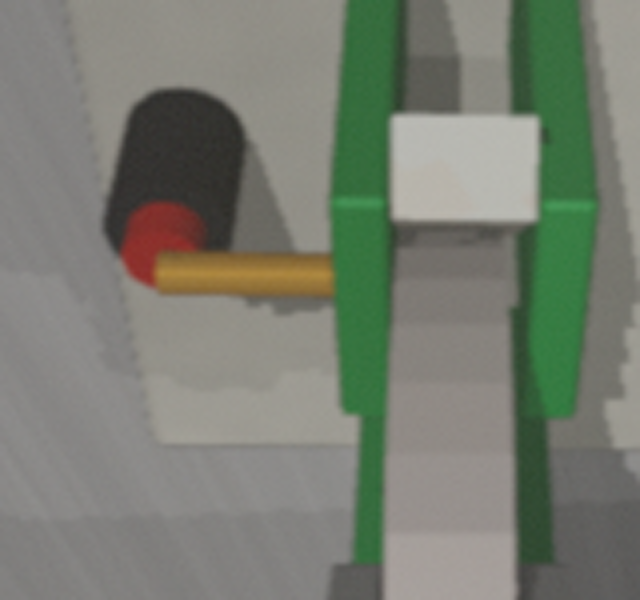

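Request:
apply_moves --increments '[[[0.02, 0, 0, 0, -0.05, 0, -1], [0.04, 0, 0.001, 0, -0.1, 0, -1], [0.055, 0, 0.002, 0, -0.14, 0, -1]]]'

```text
clock: 24.55
position: [486.3, -151.4, 170.5]
ee_rot: [-0.608, 0.746, 0.171, 0.212]
contact_force: [-2.9, -3.2, 17.2]
gripper_width: 11.0
```

```bash
python3 - <<'E'
from bench import arm
from h import *
s=arm.read_state(); where(s)
E
```

```text
t 24.55 phi_rot 31.65 phi_pos 31.13 r 82.41 lat 0.4 joints [-0.28  0.41 -0.2  -0.63 -1.1   0.41] F [-2.9 -3.2 17.2] T [-0.13  0.76  0.38] w 11.0
```

Request:
apply_moves --increments '[[[-0.02, 0, 0, 0, 0.05, 0, -1], [-0.04, 0, 0.001, 0, 0.1, 0, -1], [-0.04, 0, -0.005, 0, 0.1, 0, -1], [-0.04, 0, -0.005, 0, 0.1, 0, -0.9]]]'

```text
clock: 24.95
position: [487.1, -147.1, 171.5]
ee_rot: [-0.612, 0.751, 0.156, 0.194]
contact_force: [0.7, 0.8, 7.3]
gripper_width: 10.9
```

Request:
apply_moves --increments '[[[0, 0, 0, 0, 0, 0, -0.7], [0, 0, 0, 0, 0, 0, -0.4], [0, 0, 0, 0, 0, 0, 0], [0, 0, 0, 0, 0, 0, 0.5], [0, 0, 0, 0, 0, 0, 1], [0, 0, 0, 0, 0, 0, 1]]]'

```text
clock: 25.55
position: [485.9, -147.1, 170.2]
ee_rot: [-0.611, 0.751, 0.158, 0.192]
contact_force: [0.1, -0.4, -0.2]
gripper_width: 81.5
```

```bash
python3 - <<'E'
from bench import arm
from h import *
s=arm.read_state(); where(s)
p=arm.get_image("wrist"); cv2.imwrite("pics/w15.png",p["img"][:,:,::-1])
E
```

```text
t 25.55 phi_rot 28.81 phi_pos 28.75 r 80.1 lat -0.85 joints [-0.24  0.39 -0.22 -0.58 -1.06  0.36] F [ 0.1 -0.4 -0.2] T [-0.92  0.19  0.01] w 81.5
```

View pics/w15.png

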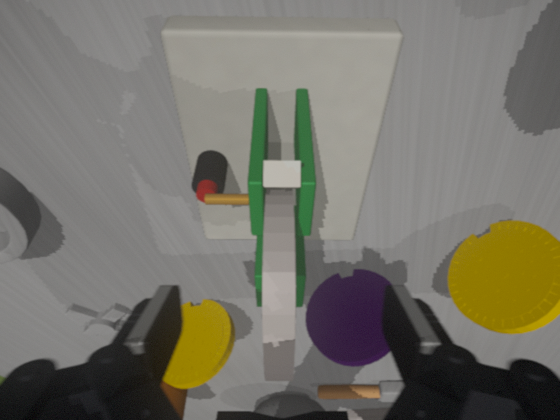

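Released, and the pin is still up at (206,190). Backing out along the tool axis.

Request:
apply_moves --increments '[[[0, 0, -0.3, 0, 0, 0, 1], [0, 0, -0.65, 0, 0, 0, 1], [0, 0, -1, 0, 0, 0, 1], [0, 0, -1, 0, 0, 0, 1], [0, 0, -1, 0, 0, 0, 1]]]'

```text
clock: 26.1
position: [476.3, -194.5, 258.5]
ee_rot: [-0.611, 0.752, 0.157, 0.193]
contact_force: [0.3, 0.2, -0.4]
gripper_width: 85.4
```

Request:
apply_moves --increments '[[[0, 0, 0, 0, 0.2, 0, 1], [0, 0, 0, 0, 0.4, 0, 1], [0, 0, 0, 0, 0.4, 0, 1], [0, 0, 0, 0, 0.4, 0, 1], [0, 0, 0, 0, 0.4, 0, 1]]]'

```text
clock: 26.6
position: [476.2, -194.3, 257.3]
ee_rot: [-0.624, 0.767, 0.097, 0.117]
contact_force: [-0.4, 0.1, 0.3]
gripper_width: 85.1
```

```bash
python3 - <<'E'
from bench import arm
from h import *
s=arm.read_state(); where(s)
p=arm.get_image("wrist"); cv2.imwrite("pics/w16.png",p["img"][:,:,::-1])
b=C+40*stand()[0]; print(proj(p,[np.r_[b[:2],41],np.r_[b[:2],48]]))
print([(q["conf"],q["at"]) for q in arm.mark_of("key_pin",p)])
E
```

```text
t 26.6 phi_rot 17.45 phi_pos 28.84 r 179.61 lat -0.67 joints [-0.22  0.27 -0.18 -0.34 -1.15  0.16] F [-0.4  0.1  0.3] T [-0.64  0.11 -0.04] w 85.1
[[234.35728842 209.34614911]
 [233.51997184 214.33182442]]
[(0.81, [232.1, 213.5])]
```

View pics/w16.png

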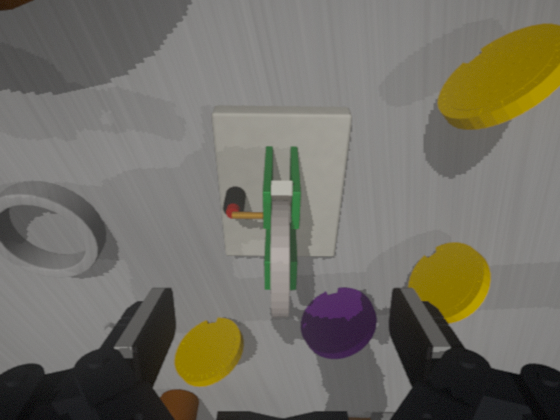

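The pin mark at (232,213.5) matches the raised 48 mm projection, (233.5,214.3). The plate stands upright and the gripper is clear of everything.

```bash
python3 - <<'E'
from bench import arm
print(arm.job_done())
E
```

```text
the job is handed in; nothing more can be done
None
```

The plate is locked: the key is in the notch, and I left the plate standing upright in the V with nothing touching it. I handed the job in at about 26.6 s of the 72 s allowed.

**What I did:** I gripped the steel plate by its faces above the cheeks and rolled it about its own centre, without lifting it out. My first 110° stroke was the wrong way. Wrist pictures then placed the notch on the other side, so I rolled it back about 115°, took a new grip and turned it about 75° further until the key snapped in.

**Last checks:**
- **Stop felt:** when I tried to turn it further, the wrist force rose from 8.5 N to about 17 N. The gripper still moved about 4° on that push, so it was a rising resistance rather than a hard stop. I backed off before letting go.
- **Pin raised:** after release, the pin was found at pixel (232, 213.5). A raised pin (48 mm) should show at (233.5, 214.3), and a lowered one (41 mm) at (234.4, 209.3).
- **Robot clear:** after I let go and backed away, the contact force read about 0 N.

**Checks that missed or disagreed:** partway through, the network could not find the pin in the side or top views. I therefore judged the pin from the wrist camera alone. During the first stroke, about 6.5 N showed up near the end. I put that down to the plate pressing on the side of the V, because the pin was still down.

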